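# Load a book into the nipping press

### The arm

A 6-joint arm with a two-finger parallel gripper is mounted at the origin on the work surface. World frame = base frame: x ahead of the robot, y to its left, z up, the work surface at z = 0. Lengths are in m, angles in degrees, forces in N, time in s.
With the tool pointing down it reaches from about 0.4 to 0.825 m from the base axis. Payload 7 kg.
Tool frame: the origin (TCP) lies midway between the tips of the shut fingers; the grasp point (between the pads) lies 19 mm behind it (r.grip_depth is the distance from the TCP to the grasp point, in m); z points along the fingers, y is the line along which they close (so a half turn about z gives the same grasp; the last joint's range is limited). The gripper opens to 88 mm and grips with 3 to 60 N. Pads are 19 mm wide; open, the fingers measure 130 mm over their backs; the gripper's body (78 mm by 193 mm) begins 47 mm behind the grasp point.
Start: joints at [-56.259, 20.546, 0.682, 0, -70.136, -16.507], TCP at [0.2, -0.645, 0.227] pointing down, gripper open.
Joint ranges: [-176.03, 176.03], [-82.01, 121.73], [-58.28, 71.71], [-173.87, 95.51], [-174.79, -0.11], [-173.66, 173.66]. Speed limits (degrees/s): [136.94, 136.94, 172.46, 180, 180, 180].

### API

Orientations are given as [roll, pitch, yaw] about the fixed x, y, z axes, in that order (R = Rz(yaw) Ry(pitch) Rx(roll)).
In Python, from plant import r, capture, close_job, search_frame, outline_of gives the robot as it stands.
- The arm moves only by the shell command python3 -m creep 'ROWS' [FORCE]. ROWS is JSON, a list of rows, each a list of 7 numbers: the finger opening in mm, from 0 to 87.6, then the shift along the world's x, y, z in units of 25 mm (1.0 is 25 mm), then the turn, a rotation vector about the world's x, y, z in degrees. In form: [[hand, x, y, z, ax, ay, az], ...]. A call has 1 to 8 rows; each row shifts and turns the commanded pose from where the row before left it; what a row does not reach is not made up. A row lasts 1/12 s, in which the tool goes at most 41.7 mm and 7.16 degrees, less where a joint would pass 70% of its speed; a pose out of reach is approached as far as the arm can. A call is refused whole if a number of a shift passes 1 or a number of a turn 7.16, either way. A call with a gripper value outside its range is refused whole. The fingers move at their own pace and stop on an object; FORCE is the grip in N (left out, the last holds). Time passes only in rows, so rows that do not move let the fingers close. It gives the time, the measured TCP pose, the force, the opening and the grip force at its end, in the units of the state.
- r.get_state(): the state, without advancing time (a new reading comes with each control period).
- capture(name): name is "scene" or "side" or "wrist"; returns a dict with "frame" (384x512x3 uint8, red, green, blue), "K" (3x3 intrinsics, pixels), "origin" and "rotation" of the camera in the world. Camera axes: x right, y down, z forward; pixel columns grow to the right and rows downward; lengths in m; the calibration is good to about 2 mm. A picture is of the moment at which its call begins. There is no depth.
- close_job(): hands the job in; it is judged then, once.
Trained networks look in a picture, given as the dict that the camera call returned (one of the last four; its "shot" number tells which), for a name from the list of things; names that differ only in an ending like _2 or _b are one class to them, and where a whole thing is asked for, a point or a joint stands for the part that bears it (a point fixed in the world has none). Each returns a list of dicts, best first, with "conf" (0 to 1); they miss things now and then, are a little off and sometimes report something else, mostly with a low value. They report only what shows in the picture. A call takes as long as a camera call.
- search_frame(picture, target): "bbox" ([left, top, right, bottom] in pixels, round what is visible of it).
- outline_of(picture, target): "region" (384x512 bool, what is visible of it) and "bbox" ([left, top, right, bottom] in pixels, round what is visible of it).
The state is a dict: "time_s": time; "joints": joint angles; "qd": joint speeds; "joint_torque": joint torques, N m; "tcp_pos": TCP position; "eef_rot": TCP orientation; "contact_force": force on the tool from outside, world axes, zero at the start; "moment": the same for the moment, N m; "gripper_width": finger opening in m; "gripper_force": force on a finger pad.
Only numpy, scipy, OpenCV 4.12 (cv2) and the standard library are available. Lean on these libraries where they do the work, as an engineer would, in place of code of your own. Each camera call takes 0.05 s, during which the arm holds its last target. There are 200 camera calls.

### The job

One of the two pressing boards, each with an upright wooden grip at its rear, has a bound book lying on it. Slide that board into the nipping press, grip end last, between the guide rails and under the raised platen, until its front edge is home against the back stop, with the book still lying squarely in its place on the board. Leave the empty board where it is.

Things in the scene. Friction and masses are not known exactly. Their poses are not given: they have to be found in the camera images.
- board: plywood board that carries the book: 170 long (its x) x 130 wide (its y) x 12 mm thick, flat on the bench. Origin: centre of its underside; +x points to its front edge (85 mm ahead), which enters the press first. At its rear end stands a dark wooden grip, 35 mm along x, 24 mm along y, centre at x = -62.5 mm, y = 0, top 70 mm above the bench. 0.3 kg
- board_grip (a point): centre of that grip, 50 mm above the board's underside (20 mm below the grip's top); axes as the board's. Pinch it across its 24 mm width, along the board's y
- book: brown bound book lying loose on the board in front of the grip, 95 (x) x 120 (y) x 28 mm, about 0.3 kg; origin at the centre of its underside. It starts about 32 mm ahead of the board's origin, centred across it; its top is 40 mm above the bench
- spare_board: the empty pressing board, the same in size and shape, with nothing on it; to be left alone
- press_home (a point): where the board's origin belongs, on the bench; x points into the press, z up, the board's axes lie along these. The press is dark iron, fixed to the bench. Two guide rails 22 mm high, inner faces at y = +/-72 mm, x = +5 to +105 mm, ends flared outwards to x = -17, y = +/-95 mm. Back stop: face at x = +85 mm, 28 mm high. The bed is level with the bench
- press_mouth (a point): middle of the press's mouth, on the bench, 15 mm in front of press_home, same axes. From press_home: platen x = -10 to 105, y = +/-82 mm, underside 52, top 74 mm above the bench; columns at x = 55, y = +/-100 mm (feet radius 20); crosshead x = 31 to 79, y = +/-118 mm, height 150 to 204 mm; T bar along y at x = 55 mm, y = +/-120, height 265 mm

How it is judged:
By the outcome, as a careful person would: the job done as asked, in the order asked, and still so for the second after the job is handed in, with the robot touching nothing.
It also fails if it takes over 48 s, if anything falls off the work surface, if the arm or the gripper's body presses on something with over 40 N, if the wrist force passes 120 N, or if a joint passes its speed limit or range.

## Working session

There is one attempt and no reset: what is moved stays moved. The work goes in short steps, Python scripts to look and compute and a shell command to move; the robot and the scene stay as the last step left them, time stands still between calls to the robot, and variables do not carry over. Pictures are saved under pics/ and viewed, at most 10 in all, crops included, and the job is handed in when it is done.

```bash
ls; mkdir -p pics
cat > h.py <<'E'
import numpy as np, cv2
from plant import r, capture, close_job, search_frame, outline_of
def proj(c,P):
    P=np.atleast_2d(P); q=(P-np.array(c["origin"]))@np.array(c["rotation"]); q=q@np.array(c["K"]).T
    return q[:,:2]/q[:,2:]
def ray(c,uv):
    d=np.array(c["rotation"])@np.linalg.inv(c["K"])@np.array([uv[0],uv[1],1.]); return np.array(c["origin"]),d
def onz(c,uv,z):
    o,d=ray(c,uv); return o+d*(z-o[2])/d[2]
def save(c,n,s=1.5): cv2.imwrite("pics/"+n,cv2.resize(c["frame"][:,:,::-1],None,fx=s,fy=s))
E
python3 - <<'E'
from h import *
np.set_printoptions(precision=4,suppress=True)
for n in("scene","side"):
    c=capture(n); save(c,n+"0.png"); print(n,c["origin"],np.array(c["rotation"]).tolist(),np.array(c["K"]).tolist())
    for t in("board","board_grip","book","spare_board","press_home"):
        try:
            for d in search_frame(c,t): print(t,round(d["conf"],2),np.round(d["bbox"]))
        except Exception as e: print(t,e)
print(r.get_state())
E
```

```text
pics
scene [0.9479 0.5324 0.8166] [-139.25404801081328, -0.29282017045838077, 144.69990293847647] [[408.99095345292966, 0.0, 257.54248980048163], [0.0, 408.99095345292966, 196.74528381530834], [0.0, 0.0, 1.0]]
board 0.82 [197. 112. 243. 161.]
board_grip 0.56 [194. 115. 241. 162.]
book 0.7 [172. 116. 222. 154.]
spare_board 0.61 [293. 241. 387. 319.]
press_home 0.84 [172. 133. 272. 284.]
press_home 0.3 [197. 115. 241. 161.]
side [ 0.3736 -0.6739  0.4995] [-121.16987258811437, 0.9922999000955204, -16.74887726104909] [[363.76408073464677, 0.0, 258.68984898318206], [0.0, 363.76408073464677, 193.74207727134626], [0.0, 0.0, 1.0]]
board 0.6 [238. 292. 356. 375.]
board_grip 0.75 [235. 297. 356. 373.]
book 0.84 [277. 278. 360. 361.]
spare_board 0.83 [185. 154. 249. 183.]
press_home 0.77 [257.  88. 352. 235.]
{'time_s': 0.6, 'joints': array([-56.2593,  20.5442,   0.6792,   0.0009, -70.1334, -16.5085]), 'qd': array([-0.0236, -0.046 ,  0.0185, -0.0032,  0.0366, -0.0087]), 'joint_torque': array([  0.0007, -58.1991,  29.3182,   6.9997,   0.0124,  -0.    ]), 'tcp_pos': array([ 0.1999, -0.6447,  0.2266]), 'eef_rot': array([-179.9982,   -0.0003, -162.7675]), 'contact_force': array([-1.1043,  0.5965, -0.0329]), 'moment': array([0.0135, 0.0108, 0.0509]), 'gripper_force': 0.0, 'gripper_width': 0.08752077236756303}
```

View pics/scene0.png

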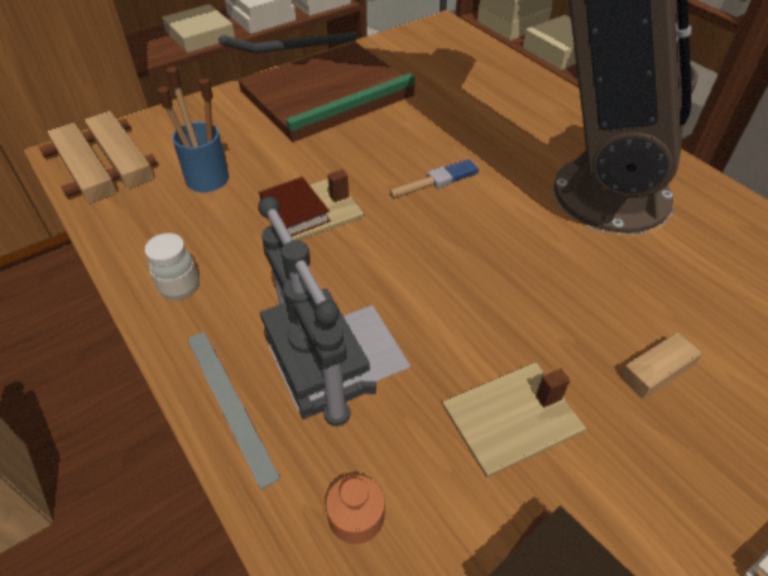

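View pics/side0.png

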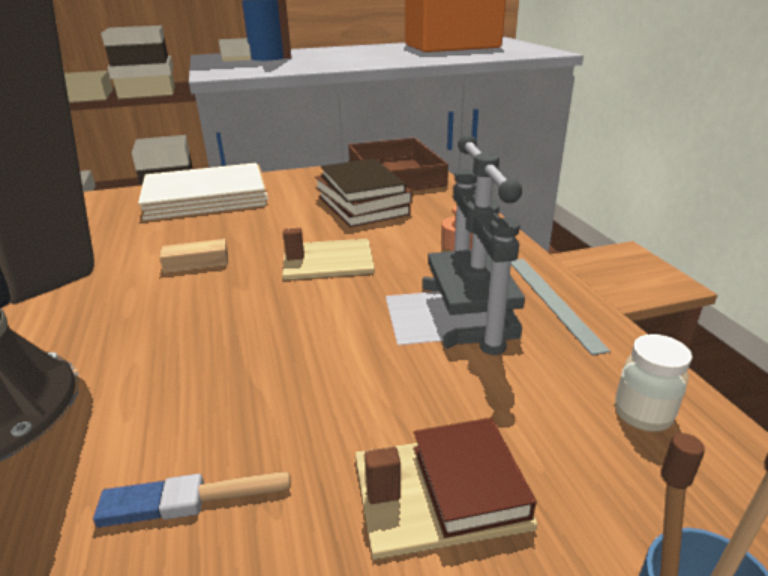

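```bash
cat >> h.py <<'E'
from scipy.optimize import minimize
from scipy.spatial.transform import Rotation as Ro
def cap(n):
    c=dict(capture(n)); c["raw"]=c.copy(); c["rotation"]=Ro.from_euler("xyz",c["rotation"],degrees=True).as_matrix(); return c
def box(x0,x1,y0,y1,z0,z1): return np.array([[x,y,z] for x in(x0,x1) for y in(y0,y1) for z in(z0,z1)])/1000
PLATE=box(-85,85,-65,65,0,12); GRIP=box(-80,-45,-12,12,12,70); BOOK=box(-15.5,79.5,-60,60,12,40)
PRESS=[box(-10,105,-82,82,52,74),box(31,79,-118,118,150,204),box(50,60,-120,120,260,270),box(5,105,72,95,0,22),box(5,105,-95,-72,0,22),
 box(85,105,-72,72,0,28)]+[box(47,63,s*100-8,s*100+8,0,150) for s in(1,-1)]+[box(35,75,s*100-20,s*100+20,0,10) for s in(1,-1)]+[box(48,62,-7,7,74,265)]
def place(P,p): # p x,y,yaw(deg),z
    return P@Ro.from_euler("z",p[2],degrees=True).as_matrix().T+[p[0],p[1],p[3] if len(p)>3 else 0]
def mask(c,boxes,p):
    m=np.zeros((384*4,512*4),np.uint8)
    for b in boxes:
        q=proj(c,place(b,p)); cv2.fillConvexPoly(m,cv2.convexHull(np.round(q*4).astype(np.int32)),1)
    return cv2.resize(m.astype(np.float32),(512,384),interpolation=cv2.INTER_AREA)
def fit(views,boxes,p0,step=(.01,.01,5,.004)):
    def cost(p):
        s=0
        for c,R in views:
            m=mask(c,boxes,p); s+=1-np.minimum(m,R).sum()/np.maximum(m,R).sum()
        return s
    n=len(p0); S=np.vstack([p0]+[np.array(p0)+np.eye(n)[i]*step[i] for i in range(n)])
    a=minimize(cost,p0,method="Nelder-Mead",options=dict(initial_simplex=S,xatol=1e-4,fatol=1e-5))
    a=minimize(cost,a.x,method="Nelder-Mead",options=dict(initial_simplex=a.x+(S-S[0])*.4,xatol=1e-4,fatol=1e-5))
    return a.x,a.fun
def draw(c,boxes,p,col):
    E=[(0,1),(0,2),(0,4),(1,3),(1,5),(2,3),(2,6),(3,7),(4,5),(4,6),(5,7),(6,7)]
    for b in boxes:
        q=proj(c,place(b,p))*16*1.5
        for i,j in E: cv2.line(c["big"],*[tuple(int(v) for v in q[k]) for k in(i,j)],col,1,cv2.LINE_AA,4)
def big(c): c["big"]=cv2.resize(np.ascontiguousarray(c["frame"][:,:,::-1]),None,fx=1.5,fy=1.5)
E
python3 - <<'E'
from h import *
np.set_printoptions(precision=4,suppress=True)
vb,vp,C=[],[],{}
for n in("scene","side"):
    c=cap(n); C[n]=c; R={}
    near=np.array({"scene":(207,138),"side":(297,330)}[n])
    for t in("board","book","board_grip","press_home"):
        ds=outline_of(c["raw"],t)
        tgt=np.array({"scene":(215,235),"side":(310,165)}[n]) if t=="press_home" else near
        for d in ds: print(n,t,round(d["conf"],2),np.round(d["bbox"]),d["region"].sum())
        ds=[d for d in ds if np.hypot(*((np.array(d["bbox"][:2])+d["bbox"][2:])/2-tgt))<45]
        if ds: R[t]=ds[0]["region"]
    U=np.zeros((384,512),bool)
    for t in("board","book","board_grip"):
        if t in R: U|=R[t]
    vb.append((c,U.astype(np.float32)))
    if "press_home" in R: vp.append((c,R["press_home"].astype(np.float32)))
    print(n,"board centre",onz(c,near,.02),"press",onz(c,{"scene":(215,250),"side":(315,195)}[n],.05))
p0=np.array([*onz(C["side"],(297,330),.02)[:2],0,0])
pb,f=min((fit(vb,[PLATE,GRIP,BOOK],np.array([*p0[:2],y,0])) for y in(-20,0,20)),key=lambda a:a[1]); print("board",pb,f)
q0=onz(C["side"],(315,195),.06)
pp,f=min((fit(vp,PRESS,np.array([*q0[:2],y,0])) for y in(-20,0,20)),key=lambda a:a[1]); print("press",pp,f)
np.save("pb.npy",pb);np.save("pp.npy",pp)
big(C["scene"]);big(C["side"])
for c in C.values(): draw(c,[PLATE,GRIP,BOOK],pb,(0,255,0)); draw(c,PRESS,pp,(0,255,255))
cv2.imwrite("pics/fit_side.png",C["side"]["big"]);cv2.imwrite("pics/fit_scene.png",C["scene"]["big"])
E
```

```text
scene board 0.97 [202. 113. 245. 160.] 691
scene book 0.61 [172. 117. 219. 156.] 1042
scene board_grip 0.59 [197. 116. 241. 158.] 847
scene board_grip 0.55 [171. 131. 270. 285.] 6851
scene press_home 0.59 [171. 132. 272. 287.] 6959
scene board centre [ 0.5379 -0.2959  0.02  ] press [0.7308 0.0689 0.05  ]
side board 0.82 [238. 292. 357. 374.] 3718
side book 0.78 [276. 276. 357. 362.] 4605
side board_grip 0.92 [236. 296. 356. 372.] 3405
side press_home 0.97 [259.  87. 349. 234.] 6958
side press_home 0.6 [188. 151. 249. 184.] 1520
side board centre [ 0.5321 -0.327   0.02  ] press [ 0.7049 -0.0075  0.05  ]
board [ 0.5341 -0.3066 -6.4943 -0.0004] 0.1925840973854065
press [ 0.6625  0.021  -9.4419 -0.003 ] 0.5883728861808777
```

View pics/fit_side.png

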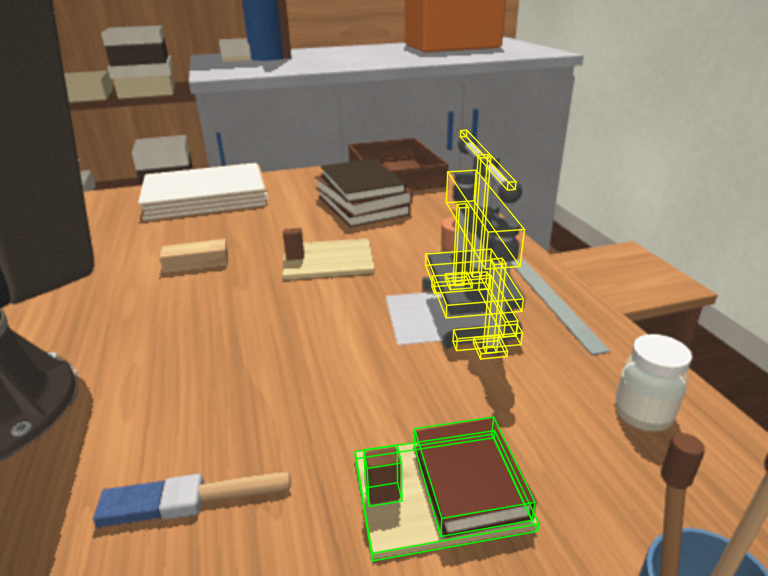

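The side view shows the loaded board bottom centre: grip at about (382,475) and book at about (475,475) in the 768-px picture. The press is at about (475,290) with its mouth facing the robot. The board fit is good and the press fit is rough, so I'll move closer and refine both with the wrist camera.

```bash
python3 -m creep '[[87,0.3,0.4,0,0,0,-1],[87,0.75,0.95,0,0,0,-2],[87,0.75,0.95,0,0,0,-2],[87,0.75,0.95,0,0,0,-2],[87,0.75,0.95,0,0,0,-2],[87,0.75,0.95,0,0,0,-2],[87,0.75,0.95,0,0,0,-2],[87,0.75,0.95,0,0,0,-2]]' && python3 -m creep '[[87,0.75,0.95,0,0,0,-2],[87,0.75,0.95,0,0,0,-2],[87,0.75,0.95,0,0,0,-2],[87,0.75,0.95,0,0,0,-2],[87,0.4,0.5,0,0,0,-0.7],[87,0,0,0,0,0,0]]'
cat > look.py <<'E'
from h import *
import sys
np.set_printoptions(precision=4,suppress=True)
c=cap("wrist"); print(r.get_state()["tcp_pos"],r.get_state()["eef_rot"],c["origin"])
big(c); pb=np.load("pb.npy"); pp=np.load("pp.npy")
draw(c,[PLATE,GRIP,BOOK],pb,(0,255,0)); draw(c,PRESS,pp,(0,255,255)); cv2.imwrite("pics/"+sys.argv[1],c["big"])
for t in("board","book","board_grip","press_home"):
    for d in outline_of(c["raw"],t): print(t,round(d["conf"],2),np.round(d["bbox"]))
E
python3 look.py w1.png
```

```text
time_s: 1.77
tcp_pos: [0.3394, -0.4672, 0.2267]
eef_rot: [-180.0, 0.0, -177.9]
contact_force: [0.7, 0.1, 0.2]
gripper_width: 0.0869
gripper_force: 0.0
time_s: 2.27
tcp_pos: [0.4256, -0.3588, 0.2268]
eef_rot: [180.0, 0.1, 173.7]
contact_force: [-0.5, -0.9, 0.6]
gripper_width: 0.0874
gripper_force: 0.0
[ 0.4247 -0.3598  0.2268] [-179.9938    0.026   173.6877] [ 0.3449 -0.3495  0.3853]
board 0.56 [255. 173. 372. 279.]
book 0.71 [255. 232. 359. 321.]
board_grip 0.7 [253. 173. 370. 276.]
```

View pics/w1.png

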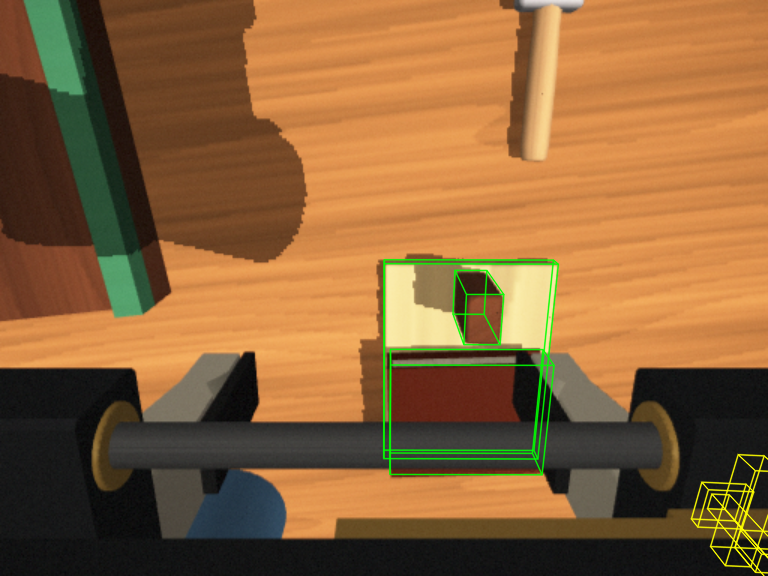

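The wrist view shows the fitted board and grip outlines (grip around (480,310)) lying right on the image. The overlay also shows that the tool is already aligned with the board, so I'll go to the grip.

```bash
python3 -m creep '[[87,0.5,0.6,0,0,0,0],[87,0.9,1,0,0,0,-0.2],[87,0.53,0.87,-0.4,0,0,0],[87,0,0,-1,0,0,0],[87,0,0,-1,0,0,0],[87,0,0,-1,0,0,0],[87,0,0,-1,0,0,0],[87,0,0,-1,0,0,0]]' && python3 -m creep '[[87,0,0,-1,0,0,0],[87,0,0,-0.8,0,0,0],[87,0,0,-0.4,0,0,0],[87,0,0,-0.2,0,0,0],[87,0,0,0,0,0,0],[87,0,0,0,0,0,0]]'
python3 look.py w2.png
python3 - <<'E'
from h import *
c=cap("side"); print([onz(c,uv,.0) for uv in((190,185),(248,182))])
s=cap("scene"); pp=np.load("pp.npy")
P=[]
for c in(s,c):
    x,y=(165,195) if c is s else (250,135)
    f=cv2.resize(np.ascontiguousarray(c["frame"][y:y+110,x:x+110,::-1]),None,fx=3.6,fy=3.6,interpolation=cv2.INTER_CUBIC); P.append(f)
cv2.imwrite("pics/press.png",np.hstack(P))
E
```

```text
time_s: 3.18
tcp_pos: [0.4714, -0.3, 0.0906]
eef_rot: [-180.0, 0.0, 173.3]
contact_force: [0.9, -0.6, 0.2]
gripper_width: 0.0871
gripper_force: 0.0
time_s: 3.68
tcp_pos: [0.4725, -0.2997, 0.0324]
eef_rot: [-180.0, 0.1, 173.3]
contact_force: [0.9, 0.6, 0.7]
gripper_width: 0.0868
gripper_force: 0.0
[ 0.4727 -0.2997  0.0327] [-179.9748    0.1013  173.3333] [ 0.3918 -0.2898  0.1908]
board 0.77 [139. 191. 377. 333.]
book 0.83 [139. 308. 364. 360.]
board_grip 0.77 [138. 189. 374. 333.]
[array([0.4354142 , 0.22472558, 0.        ]), array([0.59313927, 0.18985697, 0.        ])]
```

View pics/w2.png

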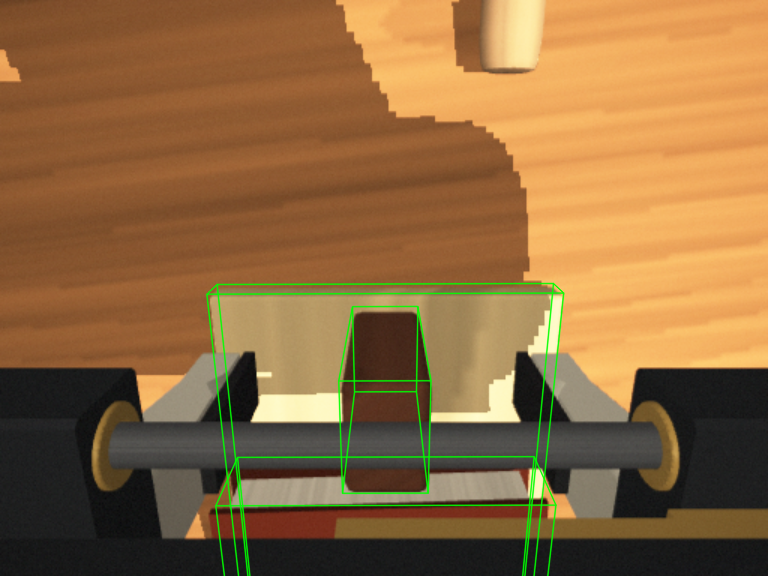

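View pics/press.png

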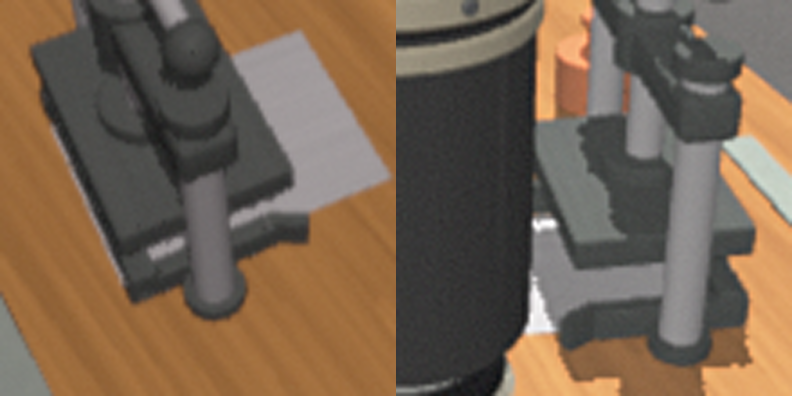

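The wrist view shows the grip at about (385,400), centred between the fingers. The press crop shows the platen corners, which I'll use for a sharper press fit. Closing now.

```bash
python3 -m creep '[[0,0,0,0,0,0,0],[0,0,0,0,0,0,0],[0,0,0,0,0,0,0],[0,0,0,0,0,0,0],[0,0,0,0,0,0,0],[0,0,0,0,0,0,0],[0,0,0,0,0,0,0],[0,0,0,0,0,0,0]]' 40
python3 - <<'E'
from h import *
from scipy.optimize import least_squares
np.set_printoptions(precision=4,suppress=True)
s,d=cap("scene"),cap("side")
f=lambda a,x,y,o: np.array([(a[0]-o)/3.6+x,a[1]/3.6+y])
obs=[(s,f((32,47),165,195,0),(105,-82,74)),(s,f((120,243),165,195,0),(105,82,74)),(s,f((292,178),165,195,0),(-10,82,74)),(s,f((308,215),165,195,0),(-17,95,22)),
(d,f((752,230),250,135,396),(105,-82,74)),(d,f((575,245),250,135,396),(-10,-82,74)),(d,f((537,118),250,135,396),(-10,82,74)),(d,f((562,325),250,135,396),(-17,-95,22))]
g=lambda p:np.concatenate([proj(c,place(np.array([P])/1000,p))[0]-uv for c,uv,P in obs])
a=least_squares(g,np.load("pp.npy"),x_scale=[.01,.01,5,.01],loss="soft_l1"); b=least_squares(g,np.load("pp.npy")[:3],x_scale=[.01,.01,5],loss="soft_l1")
print(a.x,b.x); print(g(b.x).reshape(-1,2)); np.save("pp.npy",[*b.x,0])
R=Ro.from_euler("z",b.x[2],degrees=True).as_matrix()
for x in(-.2,-.13,-.1,0): print(x,"board",b.x[:2]+(R@[x,0,0])[:2],"grip",b.x[:2]+(R@[x-.0625,0,0])[:2])
E
```

```text
time_s: 4.7
tcp_pos: [0.4719, -0.2992, 0.0315]
eef_rot: [180.0, -0.0, 173.3]
contact_force: [-0.3, -0.3, 0.8]
gripper_width: 0.0392
gripper_force: 0.0
[  0.6674   0.0233 -10.1108  -0.0036] [ 0.6668  0.0222 -9.6384]
[[-1.4496 -1.1118]
 [-1.6968 -1.1706]
 [ 0.1359 -2.5746]
 [ 1.243   3.3692]
 [ 1.304  -1.6045]
 [-0.6879 -1.5571]
 [-4.1085 -0.2424]
 [ 0.1633 -0.6113]]
-0.2 board [0.4696 0.0556] grip [0.408  0.0661]
-0.13 board [0.5386 0.0439] grip [0.477  0.0544]
-0.1 board [0.5682 0.0389] grip [0.5066 0.0494]
0 board [0.6668 0.0222] grip [0.6051 0.0326]
```

```bash
python3 -m creep '[[0,0,0,0,0,0,0],[0,0,0,0,0,0,0],[0,0,0,0,0,0,0],[0,0,0,0,0,0,0],[0,0,0,0,0,0,0],[0,0,0,0,0,0,0]]' 40 && python3 -m creep '[[0,0,0.1,0,0,0,0],[0,0,0.2,0,0,0,0],[0,0,0.2,0,0,0,0],[0,0,0.2,0,0,0,0],[0,0,0.2,0,0,0,0]]'
```

```text
time_s: 5.3
tcp_pos: [0.4719, -0.2992, 0.0316]
eef_rot: [180.0, -0.0, 173.3]
contact_force: [-0.0, 0.6, 0.7]
gripper_width: 0.0236
gripper_force: 40.0
time_s: 5.72
tcp_pos: [0.4719, -0.2761, 0.0315]
eef_rot: [180.0, -0.0, 173.3]
contact_force: [-0.7, -2.9, -0.1]
gripper_width: 0.024
gripper_force: 40.0
```

```bash
python3 -m creep '[[0,0,0.3,0,0,0,0],[0,0,0.4,0,0,0,0],[0,0,0.4,0,0,0,-0.2],[0,0,0.4,0,0,0,-0.2],[0,0,0.4,0,0,0,-0.2],[0,0,0.4,0,0,0,-0.2],[0,0,0.4,0,0,0,-0.2],[0,0,0.4,0,0,0,-0.2]]' && python3 -m creep '[[0,0,0.4,0,0,0,-0.2],[0,0,0.4,0,0,0,-0.2],[0,0,0.4,0,0,0,-0.2],[0,0,0.4,0,0,0,-0.2],[0,0,0.4,0,0,0,-0.2],[0,0,0.4,0,0,0,-0.2],[0,0,0.4,0,0,0,-0.2],[0,0,0.4,0,0,0,-0.2]]' && python3 -m creep '[[0,-0.02,0.4,0,0,0,-0.1],[0,-0.02,0.4,0,0,0,-0.1],[0,-0.02,0.4,0,0,0,0],[0,-0.02,0.4,0,0,0,0],[0,-0.02,0.4,0,0,0,0],[0,-0.02,0.4,0,0,0,0],[0,-0.02,0.4,0,0,0,0],[0,-0.02,0.4,0,0,0,0]]' && python3 -m creep '[[0,-0.02,0.4,0,0,0,0],[0,-0.02,0.4,0,0,0,0],[0,0,0.4,0,0,0,0],[0,0,0.4,0,0,0,0],[0,0,0.4,0,0,0,0],[0,0,0.4,0,0,0,0],[0,0,0.4,0,0,0,0],[0,0,0.4,0,0,0,0]]' && python3 -m creep '[[0,0,0.3,0,0,0,0],[0,0,0.2,0,0,0,0],[0,0,0.1,0,0,0,0],[0,0,0,0,0,0,0]]'
python3 - <<'E'
from h import *
np.set_printoptions(precision=4,suppress=True)
t=r.get_state(); print(t["tcp_pos"],t["eef_rot"])
yaw=t["eef_rot"][2]-180+0.1  # board relative to tool as grasped (173.3 <-> -6.5)
R=Ro.from_euler("z",yaw,degrees=True).as_matrix(); p=t["tcp_pos"][:2]+(R@[.0625,0,0])[:2]; pb=[*p,yaw,0]; np.save("pb.npy",pb); pp=np.load("pp.npy"); print(pb)
P=[]
for n in("scene","side"):
    c=cap(n); big(c); draw(c,[PLATE,GRIP,BOOK],pb,(0,255,0)); draw(c,PRESS[:1]+PRESS[3:6],pp,(0,255,255))
    x,y=((240,250) if n=="scene" else (370,180)); P.append(cv2.resize(c["big"][y:y+240,x:x+240 if n=="scene" else x+240],None,fx=1.66,fy=1.66,interpolation=cv2.INTER_CUBIC))
cv2.imwrite("pics/near.png",np.hstack(P))
E
```

```text
time_s: 6.38
tcp_pos: [0.4719, -0.198, 0.0315]
eef_rot: [180.0, -0.0, 172.1]
contact_force: [-0.6, -1.9, -1.1]
gripper_width: 0.0237
gripper_force: 40.0
time_s: 7.05
tcp_pos: [0.4718, -0.1182, 0.0315]
eef_rot: [-180.0, -0.0, 170.5]
contact_force: [-0.5, -2.0, -1.5]
gripper_width: 0.024
gripper_force: 40.0
time_s: 7.72
tcp_pos: [0.4678, -0.0382, 0.0315]
eef_rot: [-180.0, -0.0, 170.3]
contact_force: [0.0, -1.8, -2.4]
gripper_width: 0.0241
gripper_force: 40.0
time_s: 8.38
tcp_pos: [0.4669, 0.0418, 0.0315]
eef_rot: [-180.0, -0.0, 170.3]
contact_force: [-0.6, -1.3, -2.8]
gripper_width: 0.024
gripper_force: 40.0
time_s: 8.72
tcp_pos: [0.467, 0.0564, 0.0316]
eef_rot: [180.0, 0.0, 170.4]
contact_force: [-0.7, 1.1, -1.4]
gripper_width: 0.0237
gripper_force: 40.0
[0.467  0.0564 0.0316] [179.9892   0.0047 170.3849]
[np.float64(0.5286688436944367), np.float64(0.046109030166194914), np.float64(-9.51509993497981), 0]
```

View pics/near.png

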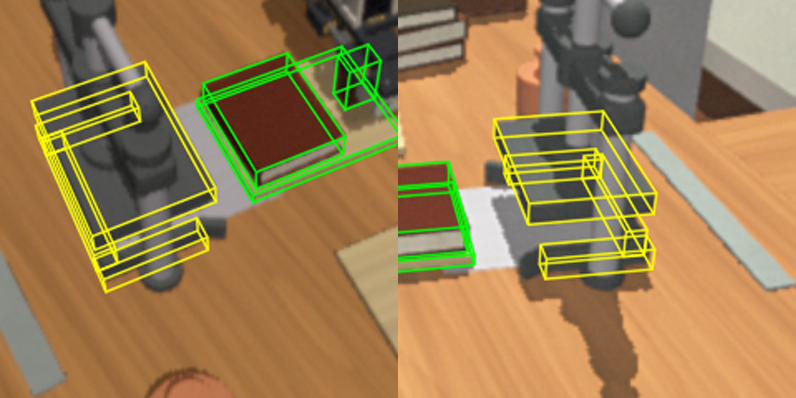

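The near view shows the board (green) lined up in front of the mouth. The book lies squarely on it, and the press outline (yellow) agrees with the image to within a few pixels. Pushing in along the press axis.

```bash
python3 -m creep '[[0,0.1,-0.017,0,0,0,0],[0,0.2,-0.034,0,0,0,0],[0,0.3,-0.05,0,0,0,0],[0,0.3,-0.05,0,0,0,0],[0,0.3,-0.05,0,0,0,0],[0,0.3,-0.05,0,0,0,0],[0,0.3,-0.05,0,0,0,0],[0,0.3,-0.05,0,0,0,0]]' && python3 -m creep '[[0,0.3,-0.05,0,0,0,0],[0,0.3,-0.05,0,0,0,0],[0,0.2,-0.034,0,0,0,0],[0,0.2,-0.034,0,0,0,0],[0,0.2,-0.034,0,0,0,0],[0,0.2,-0.034,0,0,0,0],[0,0.1,-0.017,0,0,0,0],[0,0,0,0,0,0,0]]'
```

```text
time_s: 9.48
tcp_pos: [0.5197, 0.0465, 0.0315]
eef_rot: [-180.0, -0.1, 170.3]
contact_force: [-5.1, 0.6, 4.4]
gripper_width: 0.0242
gripper_force: 40.0
time_s: 10.15
tcp_pos: [0.5576, 0.0403, 0.0316]
eef_rot: [-180.0, -0.0, 170.3]
contact_force: [-2.3, -2.4, 1.1]
gripper_width: 0.0235
gripper_force: 40.0
```

```bash
python3 -m creep '[[0,0.1,-0.017,0,0,0,0],[0,0.2,-0.034,0,0,0,0],[0,0.2,-0.034,0,0,0,0],[0,0.2,-0.034,0,0,0,0],[0,0.2,-0.034,0,0,0,0],[0,0.2,-0.034,0,0,0,0],[0,0.1,-0.017,0,0,0,0],[0,0.1,-0.017,0,0,0,0]]' && python3 -m creep '[[0,0.1,-0.017,0,0,0,0],[0,0.05,-0.008,0,0,0,0],[0,0.05,-0.008,0,0,0,0],[0,0.05,-0.008,0,0,0,0]]'
python3 - <<'E'
from h import *
np.set_printoptions(precision=4,suppress=True)
t=r.get_state(); yaw=t["eef_rot"][2]-180+0.1
R=Ro.from_euler("z",yaw,degrees=True).as_matrix(); p=t["tcp_pos"][:2]+(R@[.0625,0,0])[:2]; pb=[*p,yaw,0]; np.save("pb.npy",pb); pp=np.load("pp.npy"); print(pb)
P=[]
for n in("scene","side"):
    c=cap(n); x,y=(165,170) if n=="scene" else (245,115)
    P.append(cv2.resize(c["frame"][y:y+130,x:x+130,::-1],None,fx=3.07,fy=3.07,interpolation=cv2.INTER_CUBIC))
cv2.imwrite("pics/in.png",np.hstack(P))
E
```

```text
time_s: 10.82
tcp_pos: [0.5891, 0.035, 0.0316]
eef_rot: [-180.0, -0.1, 170.3]
contact_force: [-8.0, 1.4, 5.2]
gripper_width: 0.0241
gripper_force: 40.0
time_s: 11.15
tcp_pos: [0.5953, 0.034, 0.0316]
eef_rot: [-180.0, -0.1, 170.3]
contact_force: [-6.6, 0.7, 5.0]
gripper_width: 0.024
gripper_force: 40.0
[np.float64(0.6568883395694713), np.float64(0.02361567132070483), np.float64(-9.57688426811884), 0]
```

View pics/in.png

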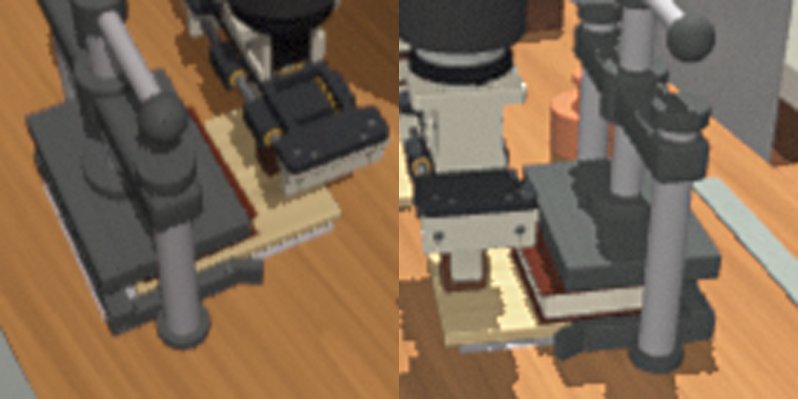

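The picture shows the board between the rails and the book entering under the platen, with about 10 mm left to go. Creeping in until contact.

```bash
python3 -m creep '[[0,0.05,-0.008,0,0,0,0],[0,0.05,-0.008,0,0,0,0],[0,0.05,-0.008,0,0,0,0],[0,0.05,-0.008,0,0,0,0]]' && python3 -m creep '[[0,0.05,-0.008,0,0,0,0],[0,0.05,-0.008,0,0,0,0]]'&& python3 -m creep '[[0,0.05,-0.008,0,0,0,0]]'&& python3 -m creep '[[0,0.05,-0.008,0,0,0,0]]'
```

```text
time_s: 11.58
tcp_pos: [0.6002, 0.0332, 0.0316]
eef_rot: [-180.0, -0.1, 170.3]
contact_force: [-6.5, 0.7, 4.6]
gripper_width: 0.0237
gripper_force: 40.0
time_s: 11.75
tcp_pos: [0.6027, 0.0328, 0.0316]
eef_rot: [-180.0, -0.1, 170.3]
contact_force: [-6.1, 0.4, 4.5]
gripper_width: 0.0235
gripper_force: 40.0
time_s: 11.83
tcp_pos: [0.604, 0.0326, 0.0316]
eef_rot: [-180.0, -0.1, 170.3]
contact_force: [-6.3, 1.0, 5.1]
gripper_width: 0.0237
gripper_force: 40.0
time_s: 11.92
tcp_pos: [0.6044, 0.0324, 0.0316]
eef_rot: [-180.0, -0.1, 170.3]
contact_force: [-14.3, 3.9, 12.5]
gripper_width: 0.0239
gripper_force: 40.0
```

```bash
python3 -m creep '[[0,0.03,-0.005,0,0,0,0]]' && python3 -m creep '[[0,0.02,-0.003,0,0,0,0],[0,0,0,0,0,0,0]]'
```

```text
time_s: 12.0
tcp_pos: [0.6044, 0.0322, 0.0316]
eef_rot: [-179.9, -0.2, 170.3]
contact_force: [-15.6, 3.0, 13.4]
gripper_width: 0.0238
gripper_force: 40.0
time_s: 12.17
tcp_pos: [0.6045, 0.0321, 0.0315]
eef_rot: [-179.9, -0.2, 170.3]
contact_force: [-14.5, 2.1, 10.9]
gripper_width: 0.0239
gripper_force: 40.0
```

```bash
python3 -m creep '[[0,0.04,-0.007,0,0,0,0],[0,0,0,0,0,0,0]]' && python3 -m creep '[[0,-0.06,0.01,0,0,0,0],[60,0,0,0,0,0,0],[60,0,0,0,0,0,0],[60,0,0,0,0,0,0],[60,0,0,0,0,0,0],[60,0,0,0,0,0,0],[60,0,0,0,0,0,0],[60,0,0,0,0,0,0]]' && python3 -m creep '[[60,0,0,0,0,0,0],[60,0,0,0,0,0,0],[60,0,0,0.2,0,0,0],[60,0,0,0.5,0,0,0],[60,0,0,0.5,0,0,0],[60,0,0,0.5,0,0,0],[60,0,0,0.8,0,0,0],[60,0,0,0.8,0,0,0]]' && python3 -m creep '[[60,-0.5,0.1,0.8,0,0,0],[60,-0.9,0.15,0.8,0,0,0],[60,-0.9,0.15,0.8,0,0,0],[60,-0.9,0.15,0.8,0,0,0],[60,-0.9,0.15,0.8,0,0,0],[60,-0.5,0.1,0,0,0,0],[60,0,0,0,0,0,0]]'
python3 - <<'E'
from h import *
np.set_printoptions(precision=4,suppress=True)
pb=np.array([.6045+.0616,.0321-.0104,-9.6,0]); pp=np.load("pp.npy")
P=[]
for n in("scene","side"):
    c=cap(n); x,y=(165,170) if n=="scene" else (245,115)
    P.append(cv2.resize(c["frame"][y:y+130,x:x+130,::-1],None,fx=3.07,fy=3.07,interpolation=cv2.INTER_CUBIC))
    big(c); draw(c,[PLATE,GRIP,BOOK],pb,(0,255,0))
    x,y=int(x*1.5),int(y*1.5); P.append(cv2.resize(c["big"][y:y+195,x:x+195],(399,399)))
cv2.imwrite("pics/end.png",cv2.resize(np.vstack([np.hstack(P[::2]),np.hstack(P[1::2])]),(600,600)))
E
```

```text
time_s: 12.33
tcp_pos: [0.6045, 0.0319, 0.0316]
eef_rot: [-179.9, -0.3, 170.3]
contact_force: [-18.6, 4.6, 14.6]
gripper_width: 0.024
gripper_force: 40.0
time_s: 13.0
tcp_pos: [0.6066, 0.0324, 0.0315]
eef_rot: [180.0, 0.0, 170.3]
contact_force: [0.1, 1.1, 0.3]
gripper_width: 0.059
gripper_force: 0.0
time_s: 13.67
tcp_pos: [0.6061, 0.0323, 0.1148]
eef_rot: [-180.0, -0.0, 170.3]
contact_force: [-0.5, 0.9, 0.2]
gripper_width: 0.06
gripper_force: 0.0
time_s: 14.25
tcp_pos: [0.49, 0.0529, 0.2161]
eef_rot: [179.8, 0.2, 170.4]
contact_force: [-0.3, 0.2, -0.9]
gripper_width: 0.0599
gripper_force: 0.0
```

View pics/end.png

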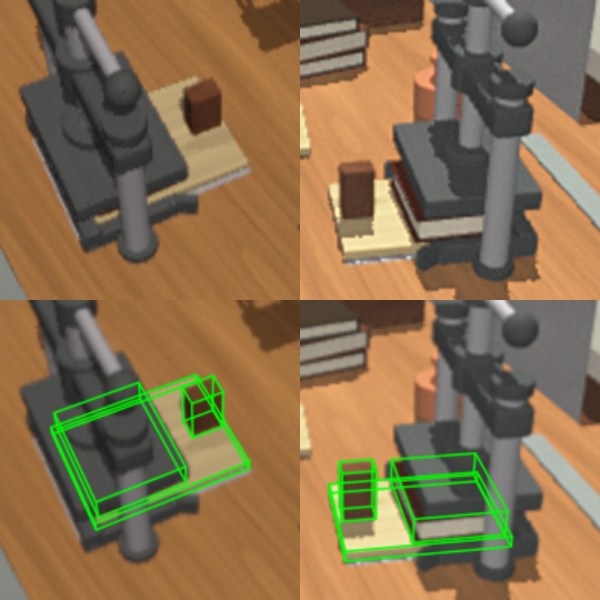

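The final view shows the board between the rails with the book still square under the platen. The grip stands outside the press, and the released board lies on the predicted outline. The stop contact came 0.7 mm from where the measured home put it.

```bash
python3 -c "
from plant import close_job
print(close_job())"
```

```text
the job is handed in; nothing more can be done
None
```

The loaded board is home against the press's back stop with the book still square on it, the empty board was left alone, and the job was handed in at about 14 s; no verdict came back.

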